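# Free the rusted bolt, tilt out the clip bin and empty it into the tray

## Task

The slide bolt that locks the yellow tilt-out bin is stiff with rust: work it about a centimetre out and fully home again, twice, and then draw it fully open. Swing the bin forward to its stop, take every binder clip out of it and put the clips in the wooden tray, then swing the empty bin fully shut and push the bolt fully home again. Leave the glue jar, the thread spool and the roll of tape where they stand.

Things in the scene. Friction and masses are not known exactly. Their poses are not given: they have to be found in the camera images.
- bin_rack: grey steel rack, 89 x 260 x 145 mm high, fixed, holding one yellow tilt-out bin under its hood. Origin on the table straight under the middle of the bin's hinge line; -x points to its front (roughly to the robot), +y to its left seen from the robot. The hood spans 20 to 80 mm behind the hinge line, its top 145 mm up; side cheeks from 10 to 80 mm behind the hinge line.
- hinge (a point): middle of the bin's hinge line, 25 mm above the table, axes as the rack's; the hinge runs along the rack's y
- bin (a joint): angle of the yellow bin: 0 shut (front wall upright), 1.3 rad swung forward (top towards the robot) against its stop. Stiff hinge (about 0.6 N m), so it stays at any angle. The bolt holds it shut until drawn about 25 mm. The clips slide to the front wall as it tips forward.
- bin_bar (a point): middle of the bin's handle: a round bar, 12 mm diameter, along the rack's y, 54 mm free between two ears, 45 mm past the front wall's top edge, 155 mm from the hinge line, 45 mm left of the rack's middle. Pinch it from above, fingers in front of and behind it; it turns between the fingers as the bin swings. Axes tilt with the bin.
- bolt (a joint): travel of the rusty bolt (m): 0 fully home (locked), 0.04 fully drawn, towards the rack's +y (left). About 8 N to move it; stays where left. Its tip enters the hole of the bin's lug (6 mm play), so it goes home only with the bin shut.
- bolt_grip (a point): middle of the bolt's upright handle, a black cylinder of 14 mm diameter, 30 mm tall (15 mm above and below this point) on an 8 mm stem. The 9 mm copper-brown rod lies 42 mm below this point, its guides reach to 34 mm below it, the bin's lug to 30 mm below. It sits on the hood, 42 mm behind the hinge line. Axes as the rack's.
- tray: loose light-wood tray, 110 x 150 x 43 mm high (its own x and y), walls 7 mm thick; origin at the middle of its underside. May be bumped aside during the job.
- tray_in (a point): centre of the tray's inner floor, 22 mm above its underside (a thick floor); inside 96 x 136 mm, walls 21 mm above this floor; axes as the tray's
- clip0_grip (a point): middle of the body of a black binder clip: a block of 16 x 32 x 14 mm along its own x, y, z (wire handles reach 31 mm to +x and offer no resistance), 16 to 28 g. Two to four clips are present, in the bin, in places about 52 mm apart along the rack's y, own x along it. Once the bin is forward a clip stands on its 16 x 14 mm end, leaning back 15 degrees on the rear wall.
- clip1_grip (a point): middle of the body of a black binder clip: a block of 16 x 32 x 14 mm along its own x, y, z (wire handles reach 31 mm to +x and offer no resistance), 16 to 28 g. Two to four clips are present, in the bin, in places about 52 mm apart along the rack's y, own x along it. Once the bin is forward a clip stands on its 16 x 14 mm end, leaning back 15 degrees on the rear wall.
- clip2_grip (a point): middle of the body of a black binder clip: a block of 16 x 32 x 14 mm along its own x, y, z (wire handles reach 31 mm to +x and offer no resistance), 16 to 28 g. Two to four clips are present, in the bin, in places about 52 mm apart along the rack's y, own x along it. Once the bin is forward a clip stands on its 16 x 14 mm end, leaning back 15 degrees on the rear wall.
- clip3_grip (a point): middle of the body of a black binder clip: a block of 16 x 32 x 14 mm along its own x, y, z (wire handles reach 31 mm to +x and offer no resistance), 16 to 28 g. Two to four clips are present, in the bin, in places about 52 mm apart along the rack's y, own x along it. Once the bin is forward a clip stands on its 16 x 14 mm end, leaning back 15 degrees on the rear wall.
- jar: glue jar with red cap, 72 mm diameter, 90 mm tall, origin at the middle of its underside; leave alone
- spool: thread spool, 36 mm diameter, 45 mm tall, standing, origin at the middle of its underside; leave alone
- tape: roll of tan tape lying flat, 104 mm diameter, 25 mm tall, origin at the middle of its underside; leave alone
- clip0: the whole clip of which clip0_grip is the block: its origin lies 11 mm to the +x side of the block's middle and 7 mm below it; same axes
- clip1: the whole clip of which clip1_grip is the block: its origin lies 11 mm to the +x side of the block's middle and 7 mm below it; same axes
- clip2: the whole clip of which clip2_grip is the block: its origin lies 11 mm to the +x side of the block's middle and 7 mm below it; same axes
- clip3: the whole clip of which clip3_grip is the block: its origin lies 11 mm to the +x side of the block's middle and 7 mm below it; same axes
- bin_floor (a point): point on the bin's inner floor, at the foot of its front wall, 45 mm from the hinge line; moves with the bin, axes as the rack's when shut. In these axes: x 0 to 60 mm deep, y -117 to +117, front wall 65 mm high, side walls 45 mm; no back wall. Swung forward, the front wall is a tray sloping 15 degrees down to the rear and this floor its rear wall, close behind the clips: pinch them a little in front of their middle.

How it is judged:
By the outcome, as a careful person would: the job done as asked, in the order asked, and still so for the second after the job is handed in, with the robot touching nothing.
Of clip0, clip1, clip2, clip3 only 2 to 4 are there at a start; the rules pass over those that are not, and their reading is None.
At some moment in a run one of tray may be knocked a few centimetres aside while the robot is not near it.
Once in a run the grip may slacken for a moment while it holds something.
It also fails if it takes over 210 s, if anything falls off the work surface, if the arm or the gripper's body presses on something with over 40 N, if the wrist force passes 120 N, or if a joint passes its speed limit or range.

## Robot

A 6-joint arm with a two-finger parallel gripper is mounted at the origin on a cart in front of the work surface, level with it; the furniture and walls round the work are solid. World frame = base frame: x ahead of the robot, y to its left, z up, the work surface at z = 0. Lengths are in m, angles in degrees, forces in N, time in s.
With the tool pointing down it reaches from about 0.35 to 0.85 m from the base axis. Payload 8.1 kg.
Tool frame: the origin (TCP) lies on the centre line of the jaws, within the pads' length; the fingertips stand 8 mm ahead of it and the grasp point (between the pads) lies 11 mm behind it (r.finger_overhang is the distance from the TCP to the fingertips, in m); z points along the fingers, y is the line along which they close (so a half turn about z gives the same grasp; the last joint's range is limited). The gripper opens to 93 mm and grips with 3 to 60 N. Pads are 15 mm wide; open, the fingers measure 128 mm over their backs; the gripper's body (75 mm by 188 mm) begins 65 mm behind the grasp point.
Start: joints at [-79.779, 7.471, 85.268, -0, 87.261, -4.893], TCP at [0.156, -0.579, 0.227] pointing down, gripper open.
Joint ranges: [-169.43, 169.43], [-51.17, 129.36], [1.28, 143.12], [-76.62, 256.62], [0, 156.53], [-152.29, 152.29]. Speed limits (degrees/s): [136.94, 136.94, 159.86, 180, 180, 180].

## Interface

Orientations are given as [roll, pitch, yaw] about the fixed x, y, z axes, in that order (R = Rz(yaw) Ry(pitch) Rx(roll)).
In Python, from workcell import r, cams, job, models gives the robot as it stands.
- The arm moves only by the shell command python3 -m inch 'ROWS' [FORCE]. ROWS is JSON, a list of rows, each an object with "travel": the shift along the world's x, y, z in m, a list of three; "spin": the turn about the world's z in rad; "grip": the opening, from -1 (shut) to 1 (fully open). In form: [{"travel": [tx, ty, tz], "spin": spin, "grip": grip}, ...]. A call has 1 to 12 rows; each row is the pose to reach, as a shift and turn from the pose commanded when the call began; what a row does not reach only later rows make up. A row lasts 1/8 s, in which the tool goes at most 62.5 mm and 10.7 degrees, less where a joint would pass 70% of its speed; a pose out of reach is approached as far as the arm can. A call with a gripper value outside its range is refused whole. The fingers move at their own pace and stop on an object; FORCE is the grip in N (left out, the last holds). Time passes only in rows, so rows that repeat a pose let the fingers close. It gives the time, the measured TCP pose, the force, the opening and the grip force at its end, in the units of the state.
- r.state(): the state, without advancing time (a new reading comes with each control period).
- cams.get_image(name): name is "scene" or "top" or "wrist"; returns (picture, depth): 384x512x3 uint8, red, green, blue; 384x512 float32, m along the optical axis (not along the pixel's ray), 0 where there is no reading.
- cams.camera_params(name): a dict with "fx", "fy", "cx", "cy" (pixels), "rvec" (rotation vector, rad) and "tvec" (3), from world to camera coordinates, as OpenCV has them. Camera axes: x right, y down, z forward; pixel columns grow to the right and rows downward; lengths in m; the calibration is good to about 2 mm. A picture is of the moment at which its call begins: read the wrist's pose just before it. camera_params takes no time and is no camera call; for the wrist camera it gives the pose at the moment of the call.
- job.finish_job(): hands the job in; it is judged then, once.
Trained networks look in the newest picture that a camera, given by its name, has taken for a name from the list of things; names that differ only in an ending like _2 or _b are one class to them, and where a whole thing is asked for, a point or a joint stands for the part that bears it (a point fixed in the world has none). Each returns a list of dicts, best first, with "p" (0 to 1); they miss things now and then, are a little off and sometimes report something else, mostly with a low value. They report only what shows in the picture. A call takes as long as a camera call.
- models.look_for(thing, camera): "position" ([x, y, z] in m, in world coordinates, good to about 4 mm: the middle of the surface that is visible of it).
- models.silhouettes(thing, camera): "pixels" (384x512 bool, what is visible of it).
- models.mark_of(thing, camera): "position" ([x, y, z] in m, in world coordinates, good to about 4 mm: a listed point, or the origin of a listed thing).
The state is a dict: "t": time; "qpos": joint angles; "dq": joint speeds; "joint_efforts": joint torques, N m; "tcp_pos": TCP position; "ee_rot": TCP orientation; "contact_force": force on the tool from outside, world axes, zero at the start; "ft_torque": the same for the moment, N m; "grip_width": finger opening in m; "grasp_force": force on a finger pad.
Only numpy, scipy, OpenCV 4.12 (cv2) and the standard library are available. Lean on these libraries where they do the work, as an engineer would, in place of code of your own. Each camera call takes 0.05 s, during which the arm holds its last target. There are 200 camera calls.

## Working session

There is one attempt and no reset: what is moved stays moved. The work goes in short steps, Python scripts to look and compute and a shell command to move; the robot and the scene stay as the last step left them, time stands still between calls to the robot, and variables do not carry over. Pictures are saved under pics/ and viewed, at most 14 in all, crops included, and the job is handed in when it is done.

```bash
ls; mkdir -p pics; cat > h.py <<'E'
import numpy as np, cv2
from workcell import r, cams, job, models
def save(cam,name,crop=None,scale=1):
    im,d=cams.get_image(cam)
    o=im if crop is None else im[crop[0]:crop[1],crop[2]:crop[3]]
    if scale!=1:o=cv2.resize(o,None,fx=scale,fy=scale)
    cv2.imwrite('pics/'+name,cv2.cvtColor(o,cv2.COLOR_RGB2BGR)); return im,d
def cloud(cam,d):
    p=cams.camera_params(cam);R=cv2.Rodrigues(np.array(p['rvec'],float))[0];t=np.array(p['tvec'],float).ravel()
    v,u=np.mgrid[:384,:512]
    c=np.stack([(u-p['cx'])/p['fx']*d,(v-p['cy'])/p['fy']*d,d],-1)
    return (c-t)@R
def st():
    s=r.state();print({k:np.round(s[k],4).tolist() for k in ('t','tcp_pos','ee_rot','contact_force','grip_width','grasp_force')})
E
python3 - <<'E'
from h import *
a,_=save('scene','s0.png');b,_=save('top','t0.png')
st()
for c in('top','scene'):
  for n in ['bin_rack','hinge','bin_bar','bolt_grip','tray','tray_in','jar','spool','tape','clip0_grip','bin_floor']:
    print(c,n,[(np.round(x['position'],3).tolist(),round(x['p'],2)) for x in models.mark_of(n,c)][:5])
E
```

```text
pics
{'t': 0.1, 'tcp_pos': [0.1564, -0.5787, 0.2257], 'ee_rot': [-179.9062, -0.0095, 15.1134], 'contact_force': [-0.6587, -0.1413, -0.539], 'grip_width': 0.0933, 'grasp_force': 0.0}
top bin_rack [([0.592, -0.061, 0.001], 0.65)]
top hinge [([0.592, -0.058, 0.025], 0.9)]
top bin_bar [([0.591, -0.014, 0.185], 0.64)]
top bolt_grip [([0.639, -0.14, 0.198], 0.66), ([0.588, -0.013, 0.181], 0.53)]
top tray [([0.497, 0.282, 0.003], 0.78)]
top tray_in [([0.495, 0.276, 0.022], 0.68)]
top jar [([0.602, 0.492, -0.003], 0.68)]
top spool [([0.536, 0.465, -0.007], 0.66)]
top tape [([0.464, 0.52, -0.002], 0.79)]
top clip0_grip []
top bin_floor [([0.596, -0.063, 0.072], 0.57), ([0.603, 0.489, -0.001], 0.47)]
scene bin_rack [([0.595, -0.061, -0.002], 0.82), ([0.589, -0.065, 0.02], 0.44)]
scene hinge [([0.593, -0.068, 0.02], 0.75)]
scene bin_bar [([0.587, -0.019, 0.185], 0.77)]
scene bolt_grip [([0.636, -0.139, 0.197], 0.4)]
scene tray [([0.496, 0.281, -0.0], 0.98)]
scene tray_in [([0.456, 0.518, 0.002], 0.63), ([0.501, 0.286, 0.025], 0.56), ([0.496, 0.284, 0.001], 0.18)]
scene jar [([0.601, 0.489, -0.0], 0.76)]
scene spool [([0.538, 0.467, 0.0], 0.48), ([0.59, -0.065, 0.023], 0.31)]
scene tape [([0.462, 0.517, 0.003], 0.84)]
scene clip0_grip []
scene bin_floor [([0.586, -0.065, 0.069], 0.66), ([0.589, -0.02, 0.184], 0.43)]
```

View pics/s0.png

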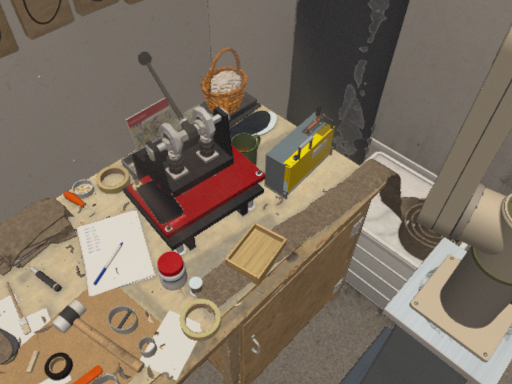

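View pics/t0.png

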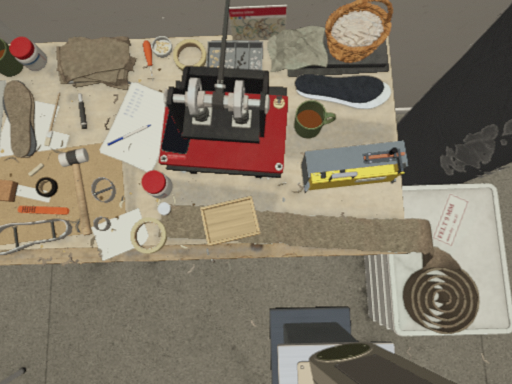

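```bash
python3 - <<'E'
from h import *
im,d=cams.get_image('top');P=cloud('top',d)
def fit(m,n):
    Q=P[m];rect=cv2.minAreaRect((Q[:,:2]*1000).astype(np.float32));print(n,len(Q),np.round(rect[0],1),np.round(rect[1],1),round(rect[2],1),Q[:,2].mean().round(4))
X,Y,Z=P[...,0],P[...,1],P[...,2]
hood=(abs(Z-.145)<.004)&(X>.59)&(X<.72)&(Y<.12)&(Y>-.25)&(d>0)
fit(hood,'hood')
# yaw from hood rear/left edges
fit((Z>.17)&(Z<.20)&(X<.615)&(X>.56)&(Y<.05)&(Y>-.1),'bar')
fit((Z>.19)&(Z<.22)&(X>.615)&(X<.68)&(Y<.05)&(Y>-.25),'knob')
s=models.silhouettes('tray','top')[0]['pixels']
fit(s&(abs(Z-.043)<.004),'tray')
s=models.silhouettes('bin_rack','top')
for q in s[:2]: fit(q['pixels']&(abs(Z-.145)<.006),'rack')
E
```

```text
hood 1883 [628.7 -59.2] [ 84.7 261.5] 4.4 0.1455
bar 125 [586.1 -16. ] [11.2 64.1] 4.4 0.1849
knob 42 [ 637.7 -136.8] [12.1 12.1] 86.7 0.2071
tray 396 [494.7 282.7] [110.7 149.4] 11.7 0.0432
rack 1983 [628.4 -58.6] [ 85.2 259.8] 4.3 0.1457
```

The scene picture shows the yellow bin in its rack, with the bar above its front and the knob on the hood. The tray is near (257,250), and the jar (171,268), spool (196,285) and tape (200,320) are left of it. The top view agrees: rack at (355,165), tray at (231,221). The rack yaw is about 4.4°, with the hinge at (0.5895,-0.061) and the bolt knob at (0.6377,-0.137).

```bash
python3 -m inch '[{"travel":[0.03,0.03,0.04],"spin":0,"grip":0},{"travel":[0.07,0.065,0.08],"spin":-0.1,"grip":0},{"travel":[0.11,0.10,0.08],"spin":-0.187,"grip":0},{"travel":[0.15,0.14,0.08],"spin":-0.187,"grip":0},{"travel":[0.20,0.18,0.08],"spin":-0.187,"grip":0},{"travel":[0.25,0.22,0.08],"spin":-0.187,"grip":0},{"travel":[0.30,0.265,0.08],"spin":-0.187,"grip":0},{"travel":[0.35,0.31,0.08],"spin":-0.187,"grip":0},{"travel":[0.40,0.36,0.08],"spin":-0.187,"grip":0},{"travel":[0.45,0.41,0.08],"spin":-0.187,"grip":0},{"travel":[0.481,0.442,0.08],"spin":-0.187,"grip":0},{"travel":[0.481,0.442,0.08],"spin":-0.187,"grip":0}]' 30; python3 -m inch '[{"travel":[0,0,0],"spin":0,"grip":0}]'
python3 - <<'E'
from h import *
st()
im,d=save('wrist','w1.png')
for n in ['bolt_grip','bin_bar']:
    print(n,[(np.round(x['position'],4).tolist(),round(x['p'],2)) for x in models.mark_of(n,'wrist')][:3])
P=cloud('wrist',d)
X,Y,Z=P[...,0],P[...,1],P[...,2]
m=(abs(Z-.211)<.004)&(abs(X-.638)<.02)&(abs(Y+.137)<.02);Q=P[m];print(len(Q),Q.mean(0),Q.min(0),Q.max(0))
E
```

```text
t: 2.85
tcp_pos: [0.6393, -0.1336, 0.3057]
ee_rot: [-179.9, 0.0, 4.6]
contact_force: [-0.5, -0.3, 0.9]
grip_width: 0.0465
grasp_force: 0.0
t: 2.98
tcp_pos: [0.6376, -0.1367, 0.3062]
ee_rot: [180.0, 0.0, 4.5]
contact_force: [0.4, 0.3, -0.5]
grip_width: 0.0465
grasp_force: 0.0
{'t': 2.975, 'tcp_pos': [0.6376, -0.1367, 0.3062], 'ee_rot': [179.996, 0.047, 4.4872], 'contact_force': [0.3803, 0.2921, -0.4665], 'grip_width': 0.0465, 'grasp_force': 0.0}
bolt_grip []
bin_bar [([0.5873, -0.0157, 0.1777], 0.69), ([0.6404, -0.1388, 0.1975], 0.59)]
234 [ 0.64101543 -0.14055857  0.21206983] [ 0.6334799  -0.14728084  0.2071012 ] [ 0.6469396  -0.13410098  0.21402878]
```

```bash
python3 -m inch '[{"travel":[0.0015,-0.003,-0.04],"spin":0,"grip":0},{"travel":[0.0015,-0.003,-0.08],"spin":0,"grip":0},{"travel":[0.0015,-0.003,-0.11],"spin":0,"grip":0},{"travel":[0.0015,-0.003,-0.122],"spin":0,"grip":0},{"travel":[0.0015,-0.003,-0.122],"spin":0,"grip":0},{"travel":[0.0015,-0.003,-0.122],"spin":0,"grip":-0.8},{"travel":[0.0015,-0.003,-0.122],"spin":0,"grip":-0.8},{"travel":[0.0015,-0.003,-0.122],"spin":0,"grip":-0.8},{"travel":[0.0015,-0.003,-0.122],"spin":0,"grip":-0.8},{"travel":[0.0015,-0.003,-0.122],"spin":0,"grip":-0.8}]' 30
```

```text
t: 4.38
tcp_pos: [0.6393, -0.1394, 0.1853]
ee_rot: [-180.0, -0.0, 4.4]
contact_force: [-1.2, 4.3, 4.9]
grip_width: 0.0135
grasp_force: 30.0
```

View pics/w1.png

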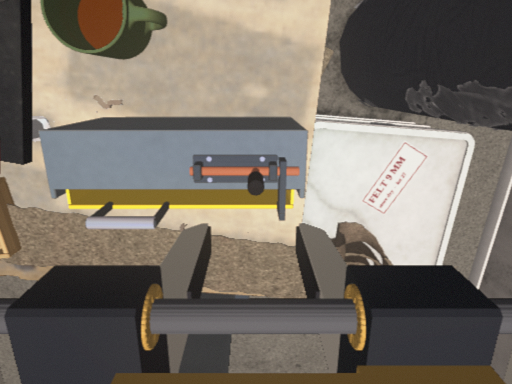

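The wrist view shows the knob at (256,183) and the lug at (282,190). The knob is now gripped, so I'll start the first stroke out.

```bash
python3 -m inch '[{"travel":[-0.0002,0.003,0],"spin":0,"grip":-0.8},{"travel":[-0.0005,0.006,0],"spin":0,"grip":-0.8},{"travel":[-0.0007,0.009,0],"spin":0,"grip":-0.8},{"travel":[-0.0008,0.0105,0],"spin":0,"grip":-0.8},{"travel":[-0.0008,0.0105,0],"spin":0,"grip":-0.8},{"travel":[-0.0008,0.0105,0],"spin":0,"grip":-0.8}]' 40; 
```

```text
t: 5.12
tcp_pos: [0.6387, -0.1321, 0.1854]
ee_rot: [179.8, -0.1, 4.3]
contact_force: [1.0, -6.8, 3.0]
grip_width: 0.0135
grasp_force: 40.0
```

```bash
python3 -m inch '[{"travel":[-0.0001,0.0015,0],"spin":0,"grip":-0.8},{"travel":[-0.0002,0.003,0],"spin":0,"grip":-0.8},{"travel":[-0.0002,0.003,0],"spin":0,"grip":-0.8},{"travel":[-0.0002,0.003,0],"spin":0,"grip":-0.8}]' 40; python3 -m inch '[{"travel":[0.0002,-0.004,0],"spin":0,"grip":-0.8},{"travel":[0.0005,-0.008,0],"spin":0,"grip":-0.8},{"travel":[0.0008,-0.012,0],"spin":0,"grip":-0.8},{"travel":[0.0012,-0.016,0],"spin":0,"grip":-0.8},{"travel":[0.0013,-0.018,0],"spin":0,"grip":-0.8},{"travel":[0.0013,-0.018,0],"spin":0,"grip":-0.8},{"travel":[0.0013,-0.018,0],"spin":0,"grip":-0.8}]'
```

```text
t: 5.62
tcp_pos: [0.6385, -0.1292, 0.1854]
ee_rot: [179.8, -0.1, 4.3]
contact_force: [1.5, -7.6, 3.1]
grip_width: 0.013
grasp_force: 40.0
t: 6.5
tcp_pos: [0.6395, -0.1397, 0.185]
ee_rot: [-179.6, -0.0, 4.6]
contact_force: [-3.2, 20.0, 8.1]
grip_width: 0.0135
grasp_force: 40.0
```

Home against the stop at 20 N. I'll repeat the stroke, then draw it fully open.

```bash
python3 -m inch '[{"travel":[-0.0003,0.005,0],"spin":0,"grip":-0.8},{"travel":[-0.0007,0.010,0],"spin":0,"grip":-0.8},{"travel":[-0.001,0.014,0],"spin":0,"grip":-0.8},{"travel":[-0.0013,0.018,0],"spin":0,"grip":-0.8},{"travel":[-0.0013,0.018,0],"spin":0,"grip":-0.8},{"travel":[-0.0013,0.018,0],"spin":0,"grip":-0.8}]'; python3 -m inch '[{"travel":[0.0002,-0.004,0],"spin":0,"grip":-0.8},{"travel":[0.0005,-0.008,0],"spin":0,"grip":-0.8},{"travel":[0.0008,-0.012,0],"spin":0,"grip":-0.8},{"travel":[0.0012,-0.016,0],"spin":0,"grip":-0.8},{"travel":[0.0013,-0.018,0],"spin":0,"grip":-0.8},{"travel":[0.0013,-0.018,0],"spin":0,"grip":-0.8},{"travel":[0.0013,-0.018,0],"spin":0,"grip":-0.8}]'
```

```text
t: 7.25
tcp_pos: [0.6386, -0.1288, 0.1851]
ee_rot: [179.8, -0.1, 4.3]
contact_force: [3.4, -4.7, 1.4]
grip_width: 0.0133
grasp_force: 40.0
t: 8.12
tcp_pos: [0.6395, -0.1397, 0.185]
ee_rot: [-179.6, -0.0, 4.6]
contact_force: [-1.7, 21.0, 8.3]
grip_width: 0.0131
grasp_force: 40.0
```

```bash
python3 -m inch '[{"travel":[-0.0004,0.006,0],"spin":0,"grip":-0.8},{"travel":[-0.0009,0.012,0],"spin":0,"grip":-0.8},{"travel":[-0.0014,0.018,0],"spin":0,"grip":-0.8},{"travel":[-0.0018,0.024,0],"spin":0,"grip":-0.8},{"travel":[-0.0023,0.030,0],"spin":0,"grip":-0.8},{"travel":[-0.0028,0.036,0],"spin":0,"grip":-0.8},{"travel":[-0.0032,0.042,0],"spin":0,"grip":-0.8},{"travel":[-0.0037,0.048,0],"spin":0,"grip":-0.8},{"travel":[-0.004,0.052,0],"spin":0,"grip":-0.8},{"travel":[-0.004,0.052,0],"spin":0,"grip":-0.8},{"travel":[-0.004,0.052,0],"spin":0,"grip":-0.8}]'
```

```text
t: 9.5
tcp_pos: [0.6362, -0.099, 0.1851]
ee_rot: [179.5, -0.1, 4.2]
contact_force: [6.2, -21.6, -0.7]
grip_width: 0.013
grasp_force: 40.0
```

```bash
python3 -m inch '[{"travel":[0.0003,-0.0045,0],"spin":0,"grip":-0.8},{"travel":[0.0003,-0.0045,0],"spin":0,"grip":-0.8},{"travel":[0.0003,-0.0045,0],"spin":0,"grip":-0.2},{"travel":[0.0003,-0.0045,0],"spin":0,"grip":-0.2},{"travel":[0.0003,-0.0045,0],"spin":0,"grip":-0.2},{"travel":[0.0003,-0.0045,0.03],"spin":0,"grip":-0.2},{"travel":[0.0003,-0.0045,0.08],"spin":0,"grip":-0.2},{"travel":[0.0003,-0.0045,0.1],"spin":0,"grip":-0.2},{"travel":[0.0003,-0.0045,0.1],"spin":0,"grip":-0.2}]'; python3 -m inch '[{"travel":[-0.01,0.01,0],"spin":0.18,"grip":-0.2},{"travel":[-0.02,0.03,0],"spin":0.36,"grip":-0.2},{"travel":[-0.03,0.05,0],"spin":0.54,"grip":-0.2},{"travel":[-0.04,0.07,0],"spin":0.72,"grip":-0.2},{"travel":[-0.049,0.082,0],"spin":0.9,"grip":-0.2},{"travel":[-0.049,0.082,0],"spin":1.08,"grip":-0.2},{"travel":[-0.049,0.082,0],"spin":1.26,"grip":-0.2},{"travel":[-0.049,0.082,0],"spin":1.44,"grip":-0.2},{"travel":[-0.049,0.082,0],"spin":1.571,"grip":-0.2},{"travel":[-0.049,0.082,0],"spin":1.571,"grip":-0.2},{"travel":[-0.049,0.082,0],"spin":1.571,"grip":-0.2}]'
python3 - <<'E'
from h import *
for c in('wrist','top'):
    im,d=cams.get_image(c);P=cloud(c,d);X,Y,Z=P[...,0],P[...,1],P[...,2]
    for n,m in (('bar',(abs(Z-.184)<.004)&(abs(X-.587)<.03)&(abs(Y+.016)<.035)),('knob',(abs(Z-.211)<.004)&(abs(X-.636)<.025)&(abs(Y+.10)<.05))):
        Q=P[m]
        if len(Q)>5: print(c,n,len(Q),Q.mean(0).round(4),Q.min(0).round(4),Q.max(0).round(4))
E
```

```text
t: 10.62
tcp_pos: [0.6364, -0.0973, 0.2863]
ee_rot: [179.9, -0.2, 4.4]
contact_force: [0.6, 0.9, -1.1]
grip_width: 0.037
grasp_force: 0.0
t: 12.0
tcp_pos: [0.586, -0.0151, 0.2831]
ee_rot: [-179.9, -0.0, 94.2]
contact_force: [0.4, -0.0, -0.2]
grip_width: 0.0375
grasp_force: 0.0
wrist bar 1056 [ 0.5884 -0.0153  0.1857] [ 0.5805 -0.0497  0.1802] [0.5967 0.0154 0.188 ]
top bar 56 [ 0.5843 -0.0013  0.1847] [ 0.5791 -0.0184  0.1807] [0.5923 0.0145 0.1879]
```

```bash
python3 -m inch '[{"travel":[0.001,0,-0.04],"spin":0,"grip":-0.2},{"travel":[0.001,0,-0.08],"spin":0,"grip":-0.2},{"travel":[0.001,0,-0.105],"spin":0,"grip":-0.2},{"travel":[0.001,0,-0.114],"spin":0,"grip":-0.2},{"travel":[0.001,0,-0.114],"spin":0,"grip":-0.8},{"travel":[0.001,0,-0.114],"spin":0,"grip":-0.8},{"travel":[0.001,0,-0.114],"spin":0,"grip":-0.8},{"travel":[0.001,0,-0.114],"spin":0,"grip":-0.8}]' 25
```

```text
t: 13.1
tcp_pos: [0.5874, -0.0154, 0.1721]
ee_rot: [-180.0, 0.0, 94.4]
contact_force: [-6.0, -0.1, 5.8]
grip_width: 0.0112
grasp_force: 25.0
```

```bash
python3 -m inch '[{"travel":[-0.0116,-0.0009,-0.0004],"spin":0,"grip":-0.8},{"travel":[-0.0231,-0.0018,-0.0017],"spin":0,"grip":-0.8},{"travel":[-0.0345,-0.0027,-0.0039],"spin":0,"grip":-0.8},{"travel":[-0.0457,-0.0035,-0.0069],"spin":0,"grip":-0.8},{"travel":[-0.0566,-0.0044,-0.0108],"spin":0,"grip":-0.8},{"travel":[-0.0672,-0.0052,-0.0154],"spin":0,"grip":-0.8},{"travel":[-0.0774,-0.006,-0.0209],"spin":0,"grip":-0.8},{"travel":[-0.0873,-0.0067,-0.0271],"spin":0,"grip":-0.8},{"travel":[-0.0873,-0.0067,-0.0271],"spin":0,"grip":-0.8}]'
```

```text
t: 14.22
tcp_pos: [0.4982, -0.0222, 0.1423]
ee_rot: [-179.8, -0.0, 94.4]
contact_force: [-3.2, -1.4, 1.9]
grip_width: 0.0114
grasp_force: 25.0
```

```bash
python3 -m inch '[{"travel":[-0.0093,-0.0007,-0.0069],"spin":0,"grip":-0.8},{"travel":[-0.018,-0.0014,-0.0145],"spin":0,"grip":-0.8},{"travel":[-0.0262,-0.002,-0.0227],"spin":0,"grip":-0.8},{"travel":[-0.0337,-0.0026,-0.0316],"spin":0,"grip":-0.8},{"travel":[-0.0406,-0.0032,-0.041],"spin":0,"grip":-0.8},{"travel":[-0.0467,-0.0036,-0.0508],"spin":0,"grip":-0.8},{"travel":[-0.0521,-0.004,-0.0611],"spin":0,"grip":-0.8},{"travel":[-0.0567,-0.0044,-0.0717],"spin":0,"grip":-0.8},{"travel":[-0.0616,-0.0048,-0.0864],"spin":0,"grip":-0.8},{"travel":[-0.0638,-0.0049,-0.0935],"spin":0,"grip":-0.8},{"travel":[-0.0638,-0.0049,-0.0935],"spin":0,"grip":-0.8}]'
```

```text
t: 15.6
tcp_pos: [0.4391, -0.0271, 0.0523]
ee_rot: [179.7, 0.1, 94.4]
contact_force: [3.8, 2.9, 20.0]
grip_width: 0.0114
grasp_force: 25.0
```

```bash
python3 -m inch '[{"travel":[0,0,0.008],"spin":0,"grip":-0.8},{"travel":[0,0,0.008],"spin":0,"grip":-0.2},{"travel":[0,0,0.008],"spin":0,"grip":-0.2},{"travel":[0,0,0.008],"spin":0,"grip":-0.2},{"travel":[0,0,0.06],"spin":0,"grip":-0.2},{"travel":[0,0,0.12],"spin":0,"grip":-0.2},{"travel":[0,0,0.18],"spin":0,"grip":-0.2},{"travel":[0,0,0.22],"spin":0,"grip":-0.2},{"travel":[0,0,0.22],"spin":0,"grip":-0.2}]'; python3 -m inch '[{"travel":[0,-0.01,0],"spin":-0.18,"grip":-0.3},{"travel":[0,-0.02,0],"spin":-0.36,"grip":-0.3},{"travel":[0,-0.03,0],"spin":-0.54,"grip":-0.3},{"travel":[0,-0.04,0],"spin":-0.72,"grip":-0.3},{"travel":[0,-0.04,0],"spin":-0.9,"grip":-0.3},{"travel":[0,-0.04,0],"spin":-1.08,"grip":-0.3},{"travel":[0,-0.04,0],"spin":-1.26,"grip":-0.3},{"travel":[0,-0.04,0],"spin":-1.44,"grip":-0.3},{"travel":[0,-0.04,0],"spin":-1.571,"grip":-0.3},{"travel":[0,-0.04,0],"spin":-1.571,"grip":-0.3},{"travel":[0,-0.04,0],"spin":-1.571,"grip":-0.3}]'
cat > clips.py <<'E'
from h import *
import sys
st()
yaw=np.radians(4.4);ex=np.array([np.cos(yaw),np.sin(yaw)]);ey=np.array([-ex[1],ex[0]]);H=np.array([.5895,-.061])
for c in('wrist','top'):
    im,d=save(c,sys.argv[1]+c+'.png')
    for n in ('clip0_grip','bin_bar','bin_floor','tray_in'):
        for x in models.mark_of(n,c)[:5]:
            p=np.array(x['position']);q=p[:2]-H;print(c,n,p.round(4),round(x['p'],2),'rack',(q@ex).round(4),(q@ey).round(4))
E
python3 clips.py a
```

```text
t: 16.73
tcp_pos: [0.4377, -0.0272, 0.2732]
ee_rot: [179.7, 0.1, 94.4]
contact_force: [0.0, 1.0, -0.0]
grip_width: 0.0369
grasp_force: 0.0
t: 18.1
tcp_pos: [0.4359, -0.0667, 0.2688]
ee_rot: [-180.0, 0.1, 4.6]
contact_force: [-0.5, 0.2, 0.1]
grip_width: 0.0322
grasp_force: 0.0
{'t': 18.1, 'tcp_pos': [0.4359, -0.0667, 0.2688], 'ee_rot': [-179.9616, 0.1208, 4.5692], 'contact_force': [-0.4876, 0.1615, 0.0573], 'grip_width': 0.0322, 'grasp_force': 0.0}
wrist bin_bar [ 0.438  -0.0283  0.0691] 0.64 rack -0.1485 0.0442
wrist bin_floor [ 0.5501 -0.0671  0.0345] 0.64 rack -0.0398 -0.0031
top clip0_grip [ 0.5438 -0.0385  0.0565] 0.23 rack -0.0438 0.0259
top bin_bar [ 0.4452 -0.0255  0.0753] 0.85 rack -0.1412 0.0465
top bin_floor [ 0.5528 -0.0633  0.0398] 0.85 rack -0.0368 0.0005
top bin_floor [0.498  0.2809 0.0028] 0.28 rack -0.065 0.3479
top tray_in [0.4942 0.2788 0.0227] 0.57 rack -0.069 0.3461
top tray_in [ 0.5391  0.4658 -0.0059] 0.41 rack -0.0098 0.5291
```

View pics/awrist.png

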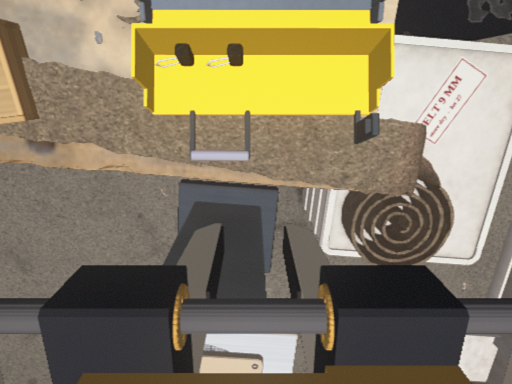

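```bash
cat > dark.py <<'E'
from h import *
# dark blobs inside the open bin, from colour + depth, in rack coordinates
yaw=np.radians(4.4);ex=np.array([np.cos(yaw),np.sin(yaw)]);ey=np.array([-ex[1],ex[0]]);H=np.array([.5895,-.061])
for c in('wrist','top'):
    im,d=cams.get_image(c);P=cloud(c,d);q=P[...,:2]-H;rx=q@ex;ry=q@ey
    m=(d>0)&(im.max(-1)<75)&(rx>-.085)&(rx<-.02)&(abs(ry)<.118)&(P[...,2]>.035)&(P[...,2]<.085)
    n,l,s,_=cv2.connectedComponentsWithStats(m.astype(np.uint8))
    for i in range(1,n):
        if s[i,4]>(60 if c=='wrist' else 12):
            k=l==i;print(c,s[i].tolist(),'rx',np.percentile(rx[k],[3,50,97]).round(4),'ry',np.percentile(ry[k],[3,50,97]).round(4),'z',np.percentile(P[...,2][k],[3,50,97]).round(4))
E
python3 dark.py
```

```text
wrist [175, 46, 18, 20, 257] rx [-0.05   -0.0417 -0.0332] ry [0.0702 0.0765 0.0835] z [0.0536 0.0709 0.074 ]
wrist [228, 46, 14, 15, 136] rx [-0.0445 -0.0381 -0.0332] ry [0.0182 0.0241 0.0311] z [0.0689 0.072  0.0738]
top [342, 195, 5, 7, 26] rx [-0.0513 -0.0451 -0.0375] ry [0.0215 0.0268 0.033 ] z [0.0556 0.0704 0.0753]
top [323, 198, 5, 6, 25] rx [-0.0514 -0.0448 -0.0393] ry [0.0738 0.0799 0.0855] z [0.0535 0.0705 0.0739]
```

The wrist view shows two clips, at (184,55) and (235,54), with their wires to the left. The rest of the bin is empty. I'll go above the clip at rack y 25 mm first.

```bash
python3 -m inch '[{"travel":[0.05,0.013,0],"spin":0,"grip":-0.4},{"travel":[0.09,0.024,-0.03],"spin":0,"grip":-0.4},{"travel":[0.1023,0.0273,-0.07],"spin":0,"grip":-0.4},{"travel":[0.1023,0.0273,-0.12],"spin":0,"grip":-0.4},{"travel":[0.1023,0.0273,-0.15],"spin":0,"grip":-0.4},{"travel":[0.1023,0.0273,-0.15],"spin":0,"grip":-0.4},{"travel":[0.1023,0.0273,-0.15],"spin":0,"grip":-0.4}]' 25
```

```text
t: 19.58
tcp_pos: [0.5397, -0.0397, 0.1217]
ee_rot: [180.0, -0.1, 4.4]
contact_force: [-1.0, 0.3, 0.1]
grip_width: 0.0279
grasp_force: 0.0
```

```bash
python3 -m inch '[{"travel":[-0.0015,0.0003,-0.03],"spin":0,"grip":-0.4},{"travel":[-0.0015,0.0003,-0.05],"spin":0,"grip":-0.4},{"travel":[-0.0015,0.0003,-0.063],"spin":0,"grip":-0.4},{"travel":[-0.0015,0.0003,-0.069],"spin":0,"grip":-0.4},{"travel":[-0.0015,0.0003,-0.069],"spin":0,"grip":-0.4},{"travel":[-0.0015,0.0003,-0.069],"spin":0,"grip":-0.8},{"travel":[-0.0015,0.0003,-0.069],"spin":0,"grip":-0.8},{"travel":[-0.0015,0.0003,-0.069],"spin":0,"grip":-0.8},{"travel":[-0.0015,0.0003,-0.069],"spin":0,"grip":-0.8}]' 25
```

```text
t: 20.7
tcp_pos: [0.5378, -0.0393, 0.0517]
ee_rot: [180.0, -0.1, 4.4]
contact_force: [-0.8, -0.9, 5.9]
grip_width: 0.0158
grasp_force: 25.8
```

```bash
python3 -m inch '[{"travel":[-0.001,0,0.02],"spin":0,"grip":-0.8},{"travel":[-0.002,0,0.06],"spin":0,"grip":-0.8},{"travel":[-0.005,0.02,0.11],"spin":0,"grip":-0.8},{"travel":[-0.01,0.06,0.13],"spin":0,"grip":-0.8},{"travel":[-0.015,0.11,0.13],"spin":0,"grip":-0.8},{"travel":[-0.022,0.16,0.13],"spin":0,"grip":-0.8},{"travel":[-0.03,0.21,0.13],"spin":0,"grip":-0.8},{"travel":[-0.035,0.25,0.13],"spin":0,"grip":-0.8},{"travel":[-0.037,0.28,0.13],"spin":0,"grip":-0.8},{"travel":[-0.037,0.291,0.13],"spin":0,"grip":-0.8},{"travel":[-0.037,0.291,0.13],"spin":0,"grip":-0.8}]'
cat > tray.py <<'E'
from h import *
st()
im,d=cams.get_image('top');P=cloud('top',d)
t=[x for x in models.silhouettes('tray','top')][:1]
for x in models.mark_of('tray','top')[:2]+models.mark_of('tray_in','top')[:2]: print(np.round(x['position'],3),round(x['p'],2))
for x in t:
    Q=P[x['pixels']&(abs(P[...,2]-.043)<.005)];print(x['p'],len(Q),cv2.minAreaRect((Q[:,:2]*1000).astype(np.float32)))
E
python3 tray.py
```

```text
t: 22.08
tcp_pos: [0.5001, 0.2517, 0.1807]
ee_rot: [180.0, 0.0, 4.5]
contact_force: [1.0, -0.2, -1.0]
grip_width: 0.0156
grasp_force: 25.0
{'t': 22.075, 'tcp_pos': [0.5001, 0.2517, 0.1807], 'ee_rot': [179.9711, 0.0345, 4.452], 'contact_force': [0.9644, -0.2087, -0.9865], 'grip_width': 0.0156, 'grasp_force': 25.0}
[0.496 0.28  0.004] 0.55
[0.497 0.277 0.023] 0.61
[ 0.592 -0.057  0.026] 0.23
0.72 165 ((484.3592529296875, 269.9151611328125), (84.46834564208984, 129.6971435546875), 11.524221420288086)
```

```bash
python3 -m inch '[{"travel":[0,0,-0.05],"spin":0,"grip":-0.8},{"travel":[0,0,-0.1],"spin":0,"grip":-0.8},{"travel":[0,0,-0.125],"spin":0,"grip":-0.8},{"travel":[0,0,-0.139],"spin":0,"grip":-0.8},{"travel":[0,0,-0.139],"spin":0,"grip":-0.8},{"travel":[0,0,-0.139],"spin":0,"grip":-0.4},{"travel":[0,0,-0.139],"spin":0,"grip":-0.2},{"travel":[0,0,-0.139],"spin":0,"grip":-0.2},{"travel":[0,0,-0.09],"spin":0,"grip":-0.2},{"travel":[0,0,-0.03],"spin":0,"grip":-0.2},{"travel":[0,0,0],"spin":0,"grip":-0.3},{"travel":[0,0,0],"spin":0,"grip":-0.4}]'; python3 -m inch '[{"travel":[0,-0.05,0],"spin":0,"grip":-0.4},{"travel":[0.01,-0.1,0],"spin":0,"grip":-0.4},{"travel":[0.02,-0.15,0],"spin":0,"grip":-0.4},{"travel":[0.03,-0.2,0],"spin":0,"grip":-0.4},{"travel":[0.034,-0.235,0],"spin":0,"grip":-0.4},{"travel":[0.034,-0.239,-0.03],"spin":0,"grip":-0.4},{"travel":[0.034,-0.239,-0.06],"spin":0,"grip":-0.4},{"travel":[0.034,-0.239,-0.06],"spin":0,"grip":-0.4}]'
python3 - <<'E'
from h import *
im,d=save('top','b.png',(130,280,180,420),3)
for x in models.mark_of('clip0_grip','top')[:4]+models.mark_of('tray','top')[:1]: print(np.round(x['position'],3),round(x['p'],2))
E
python3 dark.py
```

```text
t: 23.78
tcp_pos: [0.5024, 0.2527, 0.1852]
ee_rot: [-179.9, -0.4, 4.4]
contact_force: [0.6, 0.1, 0.2]
grip_width: 0.0293
grasp_force: 0.0
t: 24.78
tcp_pos: [0.5311, 0.0128, 0.1169]
ee_rot: [-179.9, 0.4, 4.4]
contact_force: [0.3, 0.1, 0.4]
grip_width: 0.0278
grasp_force: 0.0
[0.495 0.28  0.002] 0.9
wrist [242, 186, 21, 19, 345] rx [-0.043  -0.0374 -0.0318] ry [0.072  0.0787 0.0852] z [0.0688 0.0718 0.0737]
```

View pics/b.png

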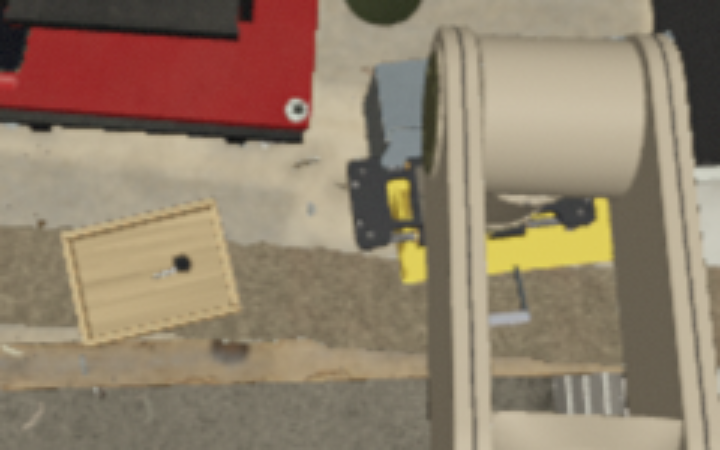

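The crop shows clip A inside the tray at (181,263). Now the second clip.

```bash
python3 -m inch '[{"travel":[0,0,0],"spin":0,"grip":-0.4},{"travel":[0,0,0],"spin":0,"grip":-0.4}]'
```

```text
t: 25.28
tcp_pos: [0.5347, 0.0128, 0.1217]
ee_rot: [180.0, -0.1, 4.4]
contact_force: [-0.4, 1.0, 0.4]
grip_width: 0.0275
grasp_force: 0.0
```

```bash
python3 -m inch '[{"travel":[-0.001,0.0005,-0.03],"spin":0,"grip":-0.4},{"travel":[-0.001,0.0005,-0.05],"spin":0,"grip":-0.4},{"travel":[-0.001,0.0005,-0.063],"spin":0,"grip":-0.4},{"travel":[-0.001,0.0005,-0.069],"spin":0,"grip":-0.4},{"travel":[-0.001,0.0005,-0.069],"spin":0,"grip":-0.4},{"travel":[-0.001,0.0005,-0.069],"spin":0,"grip":-0.8},{"travel":[-0.001,0.0005,-0.069],"spin":0,"grip":-0.8},{"travel":[-0.001,0.0005,-0.069],"spin":0,"grip":-0.8},{"travel":[-0.001,0.0005,-0.069],"spin":0,"grip":-0.8}]' 25
```

```text
t: 26.4
tcp_pos: [0.5339, 0.0132, 0.0528]
ee_rot: [180.0, -0.1, 4.4]
contact_force: [0.5, 0.1, 5.0]
grip_width: 0.0157
grasp_force: 25.0
```

```bash
python3 -m inch '[{"travel":[-0.001,0,0.02],"spin":0,"grip":-0.8},{"travel":[-0.002,0,0.06],"spin":0,"grip":-0.8},{"travel":[-0.005,0,0.11],"spin":0,"grip":-0.8},{"travel":[-0.01,0.05,0.13],"spin":0,"grip":-0.8},{"travel":[-0.015,0.1,0.13],"spin":0,"grip":-0.8},{"travel":[-0.022,0.15,0.13],"spin":0,"grip":-0.8},{"travel":[-0.03,0.20,0.13],"spin":0,"grip":-0.8},{"travel":[-0.038,0.25,0.13],"spin":0,"grip":-0.8},{"travel":[-0.044,0.28,0.13],"spin":0,"grip":-0.8},{"travel":[-0.044,0.292,0.13],"spin":0,"grip":-0.8},{"travel":[-0.044,0.292,0.13],"spin":0,"grip":-0.8}]'
python3 tray.py; python3 - <<'E'
from h import *
save('scene','c.png',(150,350,130,350),3); print([(np.round(x['position'],3),round(x['p'],2)) for x in models.mark_of('tray','scene')[:1]])
E
```

```text
t: 27.78
tcp_pos: [0.4893, 0.3052, 0.1817]
ee_rot: [180.0, 0.0, 4.4]
contact_force: [0.5, -1.2, 0.3]
grip_width: 0.0157
grasp_force: 25.0
{'t': 27.775, 'tcp_pos': [0.4893, 0.3052, 0.1817], 'ee_rot': [179.9684, 0.0255, 4.4464], 'contact_force': [0.5301, -1.1687, 0.313], 'grip_width': 0.0157, 'grasp_force': 24.9998}
[0.495 0.282 0.   ] 0.63
0.91 182 ((482.2674255371094, 279.6053161621094), (85.18783569335938, 150.33567810058594), 13.568843841552734)
[(array([ 0.495,  0.279, -0.   ]), 0.68)]
```

View pics/c.png

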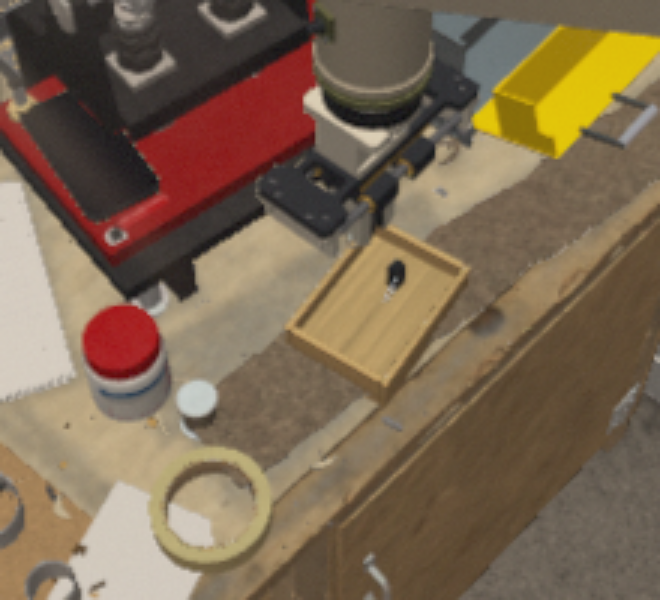

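The tray hasn't moved, and clip A is in it at (397,272). I'll place B.

```bash
python3 -m inch '[{"travel":[0,0,-0.05],"spin":0,"grip":-0.8},{"travel":[0,0,-0.1],"spin":0,"grip":-0.8},{"travel":[0,0,-0.125],"spin":0,"grip":-0.8},{"travel":[0,0,-0.14],"spin":0,"grip":-0.8},{"travel":[0,0,-0.14],"spin":0,"grip":-0.8},{"travel":[0,0,-0.14],"spin":0,"grip":-0.5},{"travel":[0,0,-0.14],"spin":0,"grip":-0.4},{"travel":[0,0,-0.14],"spin":0,"grip":-0.4},{"travel":[0,0,-0.09],"spin":0,"grip":-0.4},{"travel":[0,0,-0.03],"spin":0,"grip":-0.4},{"travel":[0,0,0.05],"spin":0,"grip":-0.3},{"travel":[0,0,0.06],"spin":0,"grip":-0.2}]'; python3 -m inch '[{"travel":[-0.01,-0.05,0],"spin":0.18,"grip":-0.2},{"travel":[-0.02,-0.1,0],"spin":0.36,"grip":-0.2},{"travel":[-0.03,-0.15,0],"spin":0.54,"grip":-0.2},{"travel":[-0.04,-0.2,0],"spin":0.72,"grip":-0.2},{"travel":[-0.05,-0.25,0],"spin":0.9,"grip":-0.2},{"travel":[-0.05,-0.3,0],"spin":1.08,"grip":-0.2},{"travel":[-0.05,-0.332,0],"spin":1.26,"grip":-0.2},{"travel":[-0.05,-0.332,0],"spin":1.44,"grip":-0.2},{"travel":[-0.05,-0.332,0],"spin":1.571,"grip":-0.2},{"travel":[-0.05,-0.332,0],"spin":1.571,"grip":-0.2},{"travel":[-0.05,-0.332,0],"spin":1.571,"grip":-0.2},{"travel":[-0.05,-0.332,0],"spin":1.571,"grip":-0.2}]'
python3 clips.py d; python3 dark.py; python3 - <<'E'
from h import *
save('scene','e.png',(150,350,130,350),3)
im,d=cams.get_image('wrist');P=cloud('wrist',d);X,Y,Z=P[...,0],P[...,1],P[...,2]
m=(abs(Z-.069)<.008)&(abs(X-.44)<.025)&(abs(Y+.027)<.025);Q=P[m];print(len(Q),Q.mean(0),np.percentile(Q,[2,98],0))
E
```

```text
t: 29.58
tcp_pos: [0.4909, 0.3061, 0.2478]
ee_rot: [-179.8, -0.4, 4.4]
contact_force: [-0.4, -0.3, -0.3]
grip_width: 0.036
grasp_force: 0.0
t: 31.08
tcp_pos: [0.4393, -0.0266, 0.2421]
ee_rot: [180.0, 0.0, 94.3]
contact_force: [-0.3, -0.4, -0.1]
grip_width: 0.037
grasp_force: 0.0
{'t': 31.075, 'tcp_pos': [0.4393, -0.0266, 0.2421], 'ee_rot': [179.9898, 0.0033, 94.3251], 'contact_force': [-0.2834, -0.4479, -0.0863], 'grip_width': 0.037, 'grasp_force': 0.0}
wrist bin_bar [ 0.4406 -0.0325  0.0646] 0.78 rack -0.1463 0.0398
wrist bin_floor [ 0.5469 -0.0656  0.0382] 0.74 rack -0.0428 -0.0013
top bin_bar [ 0.4417 -0.0259  0.0736] 0.65 rack -0.1447 0.0463
top bin_floor [ 0.5513 -0.0641  0.0375] 0.92 rack -0.0383 -0.0002
top tray_in [0.4933 0.2781 0.0234] 0.7 rack -0.0699 0.3455
526 [ 0.44083029 -0.02658805  0.07394376] [[ 0.43468543 -0.05085832  0.07110098]
 [ 0.4470971  -0.00306585  0.07603174]]
```

View pics/e.png

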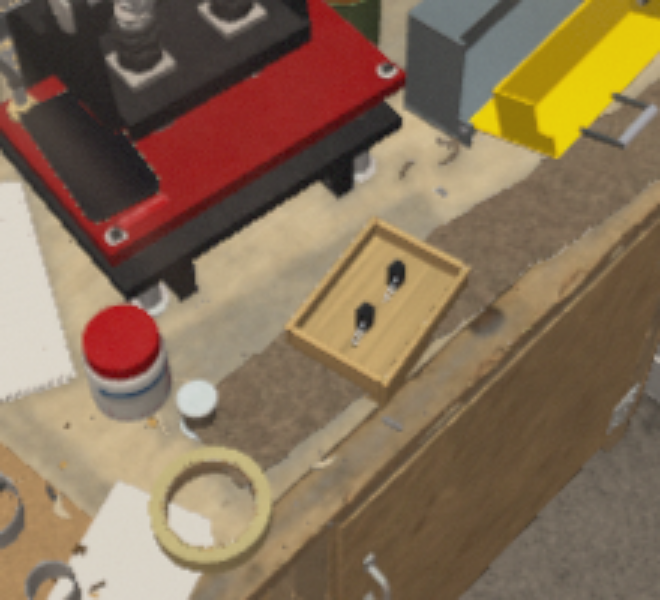

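View pics/dwrist.png

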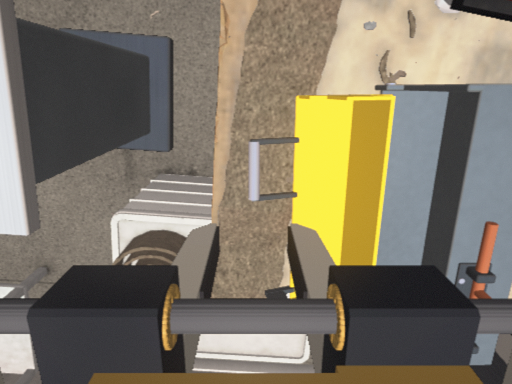

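Both clips are in the tray, at (397,272) and (363,318), and the bin is empty. The bar is at wrist pixel (254,170), and I'll grip it next.

```bash
python3 -m inch '[{"travel":[0.001,0,-0.05],"spin":0,"grip":-0.2},{"travel":[0.001,0,-0.1],"spin":0,"grip":-0.2},{"travel":[0.001,0,-0.15],"spin":0,"grip":-0.2},{"travel":[0.001,0,-0.175],"spin":0,"grip":-0.2},{"travel":[0.001,0,-0.186],"spin":0,"grip":-0.2},{"travel":[0.001,0,-0.186],"spin":0,"grip":-0.2},{"travel":[0.001,0,-0.186],"spin":0,"grip":-0.8},{"travel":[0.001,0,-0.186],"spin":0,"grip":-0.8},{"travel":[0.001,0,-0.186],"spin":0,"grip":-0.8},{"travel":[0.001,0,-0.186],"spin":0,"grip":-0.8}]' 35
```

```text
t: 33.02
tcp_pos: [0.4398, -0.0269, 0.0563]
ee_rot: [-179.9, 0.0, 94.4]
contact_force: [-5.4, -1.5, 4.5]
grip_width: 0.0109
grasp_force: 35.0
```

```bash
python3 -m inch '[{"travel":[0.0022,0.0002,0.0072],"spin":0,"grip":-0.8},{"travel":[0.0049,0.0004,0.0147],"spin":0,"grip":-0.8},{"travel":[0.0095,0.0008,0.0253],"spin":0,"grip":-0.8},{"travel":[0.0149,0.0012,0.0356],"spin":0,"grip":-0.8},{"travel":[0.021,0.0016,0.0454],"spin":0,"grip":-0.8},{"travel":[0.0279,0.0022,0.0548],"spin":0,"grip":-0.8},{"travel":[0.0354,0.0028,0.0637],"spin":0,"grip":-0.8},{"travel":[0.0436,0.0034,0.0719],"spin":0,"grip":-0.8},{"travel":[0.0523,0.0041,0.0795],"spin":0,"grip":-0.8},{"travel":[0.0616,0.0048,0.0864],"spin":0,"grip":-0.8},{"travel":[0.0616,0.0048,0.0864],"spin":0,"grip":-0.8}]'
```

```text
t: 34.4
tcp_pos: [0.5016, -0.0221, 0.1452]
ee_rot: [-179.9, 0.0, 94.4]
contact_force: [-16.2, -1.1, 17.0]
grip_width: 0.0113
grasp_force: 35.0
```

```bash
python3 -m inch '[{"travel":[0.0098,0.0007,0.0092],"spin":0,"grip":-0.8},{"travel":[0.0201,0.0015,0.0147],"spin":0,"grip":-0.8},{"travel":[0.0307,0.0023,0.0193],"spin":0,"grip":-0.8},{"travel":[0.0416,0.0032,0.0232],"spin":0,"grip":-0.8},{"travel":[0.0528,0.004,0.0262],"spin":0,"grip":-0.8},{"travel":[0.0642,0.0049,0.0284],"spin":0,"grip":-0.8},{"travel":[0.0757,0.0058,0.0297],"spin":0,"grip":-0.8},{"travel":[0.0873,0.0067,0.0301],"spin":0,"grip":-0.8},{"travel":[0.0905,0.0069,0.0301],"spin":0,"grip":-0.8},{"travel":[0.0905,0.0069,0.0301],"spin":0,"grip":-0.8}]'
```

```text
t: 35.65
tcp_pos: [0.5879, -0.0154, 0.1746]
ee_rot: [-179.4, -0.0, 94.4]
contact_force: [-37.4, -3.7, 24.4]
grip_width: 0.0107
grasp_force: 35.0
```

Bin is shut against its stop. I'll release it and go back to the bolt.

```bash
python3 -m inch '[{"travel":[-0.0035,-0.0003,0.002],"spin":0,"grip":-0.8},{"travel":[-0.0035,-0.0003,0.002],"spin":0,"grip":-0.2},{"travel":[-0.0035,-0.0003,0.002],"spin":0,"grip":-0.2},{"travel":[-0.0035,-0.0003,0.002],"spin":0,"grip":-0.2},{"travel":[-0.0035,-0.0003,0.05],"spin":0,"grip":-0.2},{"travel":[-0.0035,-0.0003,0.1],"spin":0,"grip":-0.2},{"travel":[-0.0035,-0.0003,0.115],"spin":0,"grip":-0.2},{"travel":[-0.0035,-0.0003,0.115],"spin":0,"grip":-0.2}]'; python3 -m inch '[{"travel":[0.01,-0.01,0],"spin":-0.18,"grip":0},{"travel":[0.02,-0.02,0],"spin":-0.36,"grip":0},{"travel":[0.03,-0.04,0],"spin":-0.54,"grip":0},{"travel":[0.04,-0.06,0],"spin":-0.72,"grip":0},{"travel":[0.048,-0.083,0],"spin":-0.9,"grip":0},{"travel":[0.048,-0.083,0],"spin":-1.08,"grip":0},{"travel":[0.048,-0.083,0],"spin":-1.26,"grip":0},{"travel":[0.048,-0.083,0],"spin":-1.44,"grip":0},{"travel":[0.048,-0.083,0],"spin":-1.571,"grip":0},{"travel":[0.048,-0.083,0],"spin":-1.571,"grip":0},{"travel":[0.048,-0.083,0],"spin":-1.571,"grip":0}]'
python3 - <<'E'
from h import *
im,d=save('wrist','f.png');P=cloud('wrist',d);X,Y,Z=P[...,0],P[...,1],P[...,2]
for n,m in (('bar',(abs(Z-.184)<.006)&(abs(X-.587)<.03)&(abs(Y+.016)<.035)),('knob',(abs(Z-.211)<.004)&(abs(X-.636)<.025)&(abs(Y+.10)<.05))):
    Q=P[m];print(n,len(Q),Q.mean(0).round(4),Q.min(0).round(4),Q.max(0).round(4))
E
```

```text
t: 36.65
tcp_pos: [0.5897, -0.0153, 0.2888]
ee_rot: [179.8, 0.0, 94.4]
contact_force: [-0.2, -0.7, -1.1]
grip_width: 0.0375
grasp_force: 0.0
t: 38.02
tcp_pos: [0.6364, -0.0982, 0.286]
ee_rot: [-180.0, 0.1, 4.6]
contact_force: [0.2, 0.1, -0.4]
grip_width: 0.047
grasp_force: 0.0
bar 856 [ 0.5904 -0.0135  0.1851] [ 0.5815 -0.0468  0.178 ] [0.5966 0.0144 0.189 ]
knob 271 [ 0.6389 -0.0994  0.2117] [ 0.6319 -0.1062  0.2071] [ 0.6451 -0.0927  0.2141]
```

View pics/f.png

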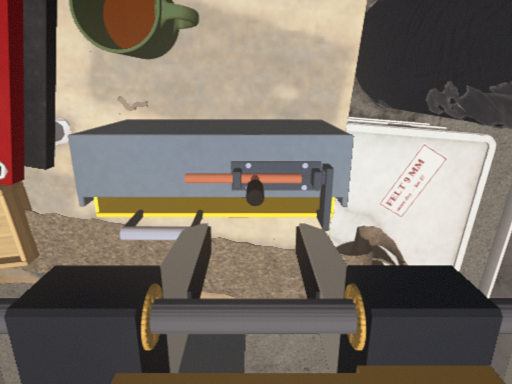

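The bin is upright, and the knob at (256,190) still stands at the drawn end. I'll grip it and push it home.

```bash
python3 -m inch '[{"travel":[0,-0.001,-0.04],"spin":0,"grip":0},{"travel":[0,-0.001,-0.08],"spin":0,"grip":0},{"travel":[0,-0.001,-0.095],"spin":0,"grip":0},{"travel":[0,-0.001,-0.101],"spin":0,"grip":0},{"travel":[0,-0.001,-0.101],"spin":0,"grip":0},{"travel":[0,-0.001,-0.101],"spin":0,"grip":-0.8},{"travel":[0,-0.001,-0.101],"spin":0,"grip":-0.8},{"travel":[0,-0.001,-0.101],"spin":0,"grip":-0.8},{"travel":[0,-0.001,-0.101],"spin":0,"grip":-0.8},{"travel":[0,-0.001,-0.101],"spin":0,"grip":-0.8}]' 40; python3 -m inch '[{"travel":[0.0004,-0.005,0],"spin":0,"grip":-0.8},{"travel":[0.0008,-0.01,0],"spin":0,"grip":-0.8},{"travel":[0.0011,-0.015,0],"spin":0,"grip":-0.8},{"travel":[0.0015,-0.02,0],"spin":0,"grip":-0.8},{"travel":[0.0019,-0.025,0],"spin":0,"grip":-0.8},{"travel":[0.0023,-0.03,0],"spin":0,"grip":-0.8},{"travel":[0.0027,-0.035,0],"spin":0,"grip":-0.8},{"travel":[0.0031,-0.04,0],"spin":0,"grip":-0.8},{"travel":[0.0034,-0.044,0],"spin":0,"grip":-0.8},{"travel":[0.0035,-0.0455,0],"spin":0,"grip":-0.8},{"travel":[0.0035,-0.0455,0],"spin":0,"grip":-0.8}]'
```

```text
t: 39.33
tcp_pos: [0.637, -0.0994, 0.1868]
ee_rot: [180.0, -0.0, 4.4]
contact_force: [-0.6, -0.0, 2.3]
grip_width: 0.013
grasp_force: 40.0
t: 40.7
tcp_pos: [0.6402, -0.1397, 0.1868]
ee_rot: [-179.6, 0.0, 4.6]
contact_force: [-3.4, 19.2, 6.5]
grip_width: 0.0133
grasp_force: 40.0
```

Home at -0.1397, the same reading as before. I'll release, lift clear and do a final check.

```bash
python3 -m inch '[{"travel":[-0.0003,0.004,0],"spin":0,"grip":-0.8},{"travel":[-0.0003,0.004,0],"spin":0,"grip":-0.2},{"travel":[-0.0003,0.004,0],"spin":0,"grip":-0.2},{"travel":[-0.0003,0.004,0],"spin":0,"grip":-0.2},{"travel":[0,0.004,0.03],"spin":0,"grip":-0.2},{"travel":[0,0.004,0.08],"spin":0,"grip":-0.2},{"travel":[0,0.004,0.12],"spin":0,"grip":-0.2},{"travel":[-0.05,0.004,0.13],"spin":0,"grip":-0.2},{"travel":[-0.1,0.004,0.13],"spin":0,"grip":-0.2},{"travel":[-0.15,0.004,0.13],"spin":0,"grip":-0.2},{"travel":[-0.15,0.004,0.13],"spin":0,"grip":-0.2},{"travel":[-0.15,0.004,0.13],"spin":0,"grip":-0.2}]'
python3 - <<'E'
from h import *
st()
for c in ('wrist','top'):
    im,d=save(c,'g%s.png'%c);P=cloud(c,d);X,Y,Z=P[...,0],P[...,1],P[...,2]
    for n,m in (('bar',(abs(Z-.184)<.006)&(abs(X-.587)<.03)&(abs(Y+.016)<.035)),('knob',(abs(Z-.211)<.004)&(abs(X-.638)<.025)&(abs(Y+.13)<.05))):
        Q=P[m]
        if len(Q): print(c,n,len(Q),Q.mean(0).round(4))
save('scene','gs.png')
a=cv2.imread('pics/gs.png')[100:350,130:350];b=cv2.imread('pics/gwrist.png')
cv2.imwrite('pics/g.png',np.hstack([cv2.resize(a,(338,384)),b[:, :450]]))
E
```

```text
t: 42.2
tcp_pos: [0.4908, -0.1412, 0.3171]
ee_rot: [180.0, -0.1, 4.4]
contact_force: [-0.2, 0.2, -0.2]
grip_width: 0.0371
grasp_force: 0.0
{'t': 42.2, 'tcp_pos': [0.4908, -0.1412, 0.3171], 'ee_rot': [179.9683, -0.0826, 4.3638], 'contact_force': [-0.2192, 0.2449, -0.2241], 'grip_width': 0.0371, 'grasp_force': 0.0}
wrist bar 1245 [ 0.5884 -0.0195  0.1851]
top bar 120 [ 0.5856 -0.017   0.1852]
top knob 25 [ 0.6383 -0.1379  0.2108]
```

View pics/g.png

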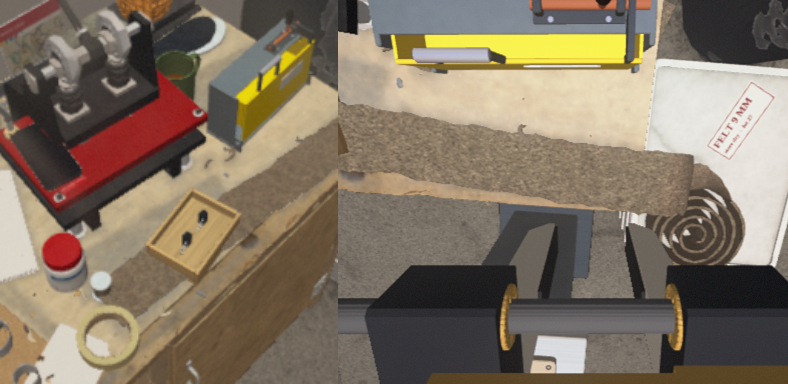

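Bin is shut, the knob is back at its starting position, and both clips are in the tray at (202,216) and (185,239). The jar, spool and tape are untouched.

```bash
python3 -c "
from workcell import job
print(job.finish_job())"
```

```text
the job is handed in; nothing more can be done
None
```

The job is done and handed in: I worked the bolt twice and drew it, moved both binder clips (only two were there) to the tray, shut the empty bin and pushed the bolt fully home; the jar, spool and tape were left where they stood.

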